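# Feed a capped sample through the sprung flap of the infeed lane

### The job

Feed the tall capped sample tube into the sample lane: take its puck to the open front of the lane, then keep the puck down on the lane floor and push it through the sprung flap, far enough in that the flap swings fully shut behind it. Leave it standing upright in there, let go, and leave the puck with the short tube where it is.

Things in the scene. Friction and masses are not known exactly. Their poses are not given: they have to be found in the camera images.
- tall_puck: the load: light grey round puck, 36 mm dia, 24 mm high, with a capped sample tube fixed upright in it, 104 mm tall in all. The tube is 13 mm thick; its cap, 19 mm dia, reaches from 81 to 104 mm above the origin: grip it there from above. Origin: centre of the puck's underside, z up along the tube. About 0.11 kg, loose, stands on either side of the lane
- short_puck: bystander: the same kind of puck with a short, open, clear glass tube (12 mm thick, no cap), 80 mm tall in all (a third puck stands empty). Origin: centre of its underside
- lane: open-topped aluminium channel, fixed. Origin: its underside, below the middle of the shut flap. x runs along the lane: open front -0.09, flap 0, end stop 0.132; z up. Floor top z = 0.004; 64 mm wide inside (y -0.032 to 0.032), walls 5 mm thick, tops z = 0.046, flared over the front 30 mm. A puck on the middle line is clear of the closing flap once its centre is past x = 0.08
- flap (a joint): white flap across the lane, 58 mm long, 3 mm thick, plate top at lane z = 0.043; hinged on an upright pin (top z = 0.054) at lane x = 0, y = 0.031. 0 rad = shut; grows to 1.6 as it swings inward (to lane +x); it cannot swing outward. A weak spring shuts it: about 0.3 N at its tip to start it, 1 N at the tip wide open

How it is judged:
By the outcome, as a careful person would: the job done as asked, in the order asked, and still so for the second after the job is handed in, with the robot touching nothing.
It also fails if it takes over 42 s, if anything falls off the work surface, if the arm or the gripper's body presses on something with over 40 N, if the wrist force passes 120 N, or if a joint passes its speed limit or range.

### The arm

A 7-joint arm with a two-finger parallel gripper is mounted at the origin on a cart in front of the work surface, level with it; the furniture and walls round the work are solid. World frame = base frame: x ahead of the robot, y to its left, z up, the work surface at z = 0. Lengths are in mm, angles in rad, forces in N, time in s.
With the tool pointing down it reaches from about 425 to 950 mm from the base axis. Payload 16.7 kg.
Tool frame: the origin (TCP) lies where the fingers leave the gripper's body, on its centre line; the fingertips stand 97 mm ahead of it and the grasp point (between the pads) lies 78 mm ahead of it; y points along the fingers, x is the direction in which the jaws open and shut, and the axes are right-handed (so a half turn about y gives the same grasp; the last joint's range is limited). The gripper opens to 94 mm and grips with 3 to 60 N. Pads are 16 mm wide; open, the fingers measure 119 mm over their backs; the gripper's body (75 mm by 177 mm) begins 78 mm behind the grasp point.
Start: joints at [-1.321, 0.426, 0.074, 1.606, -0.034, 1.111, -0.067], TCP at [262.738, 621.731, 302.667] pointing down, gripper open.
Joint ranges: [-2.85, 2.85], [-0.5, 2.14], [-1.23, 1.37], [0.21, 2.46], [-1.02, 4.16], [0.16, 2.05], [-2.73, 2.73]. Speed limits (rad/s): [1.89, 1.89, 2.39, 2.39, 3.01, 3.01, 3.01].

### API

Orientations are given as a rotation vector (axis times angle).
In Python, from cell import arm gives the robot as it stands.
- The arm moves only by the tool servo_tool, never from a script. Its argument "moves" is a list of rows, each a list of 3 entries, a list of its own where there are three numbers: the shift along the tool's x, y, z in cm, then the turn, a rotation vector about the tool's x, y, z in degrees, then the finger opening in cm, from 0 to 9.4. In form: [[[x, y, z], [ax, ay, az], gripper], ...]. A call has 1 to 5 rows; each row is the pose to reach, as a shift and turn from the pose commanded when the call began, along the tool's axes at that moment; what a row does not reach only later rows make up. A row lasts 1/12 s, in which the tool goes at most 41.7 mm and 7.16 degrees, less where a joint would pass 70% of its speed; a pose out of reach is approached as far as the arm can. A call with a gripper value outside its range is refused whole. The fingers move at their own pace and stop on an object; "grip_force" is the grip in N (left out, the last holds). Time passes only in rows, so rows that repeat a pose let the fingers close. It gives the time, the measured TCP pose, the force and the opening at its end, in the units of the state.
- arm.read_state(): the state, without advancing time (a new reading comes with each control period).
- arm.snapshot(name): name is "side" or "top"; returns a dict with "img" (400x640x3 uint8, red, green, blue), "K" (3x3 intrinsics, pixels), "dist_coeffs" ([k1, k2, p1, p2, k3] as OpenCV has them; the pictures are not rectified), "T" (4x4, takes a point from camera to world coordinates). Camera axes: x right, y down, z forward; pixel columns grow to the right and rows downward; lengths in mm; the calibration is good to about 2 mm. A picture is of the moment at which its call begins. There is no depth.
- arm.sign_off(): hands the job in, once; it reports no verdict.
Trained networks look in the newest picture that a camera, given by its name, has taken for a name from the list of things; names that differ only in an ending like _2 or _b are one class to them, and where a whole thing is asked for, a point or a joint stands for the part that bears it (a point fixed in the world has none). Each returns a list of dicts, best first, with "score" (0 to 1); they miss things now and then, are a little off and sometimes report something else, mostly with a low value. They report only what shows in the picture. A call takes as long as a camera call.
- arm.boxes_of(camera, query): "point" ([x, y, z] in mm, in world coordinates, good to about 4 mm: the middle of the surface that is visible of it).
The state is a dict: "t": time; "q": joint angles; "joint_vel": joint speeds; "joint_efforts": joint torques, N m; "position": TCP position; "tcp_rot": TCP orientation; "ft_force": force on the tool from outside, world axes, zero at the start; "ft_torque": the same for the moment, N m; "grip_width": opening from 0.0 (shut) to 1.0 (fully open).
Only numpy, scipy, OpenCV 4.12 (cv2) and the standard library are available. Lean on these libraries where they do the work, as an engineer would, in place of code of your own. Each camera call takes 0.05 s, during which the arm holds its last target.

## Working session

There is one attempt and no reset: what is moved stays moved. The work goes in short steps, Python scripts to look and compute and a tool call to move; the robot and the scene stay as the last step left them, time stands still between calls to the robot, and variables do not carry over. Pictures are saved under pics/ and viewed, and the job is handed in when it is done.

Besides the shell and the picture viewer there is one more tool, called after ">>>" as name(argument=value, ...), one argument or row to a line, values as JSON. servo_tool: Moves the arm, as the interface text tells. Its arguments: {"type":"object","properties":{"moves":{"type":"array"},"grip_force":{"type":"number"}},"required":["moves"]}

```bash
mkdir -p pics; ls; python3 - <<'E'
from cell import arm
import cv2
for n in ("side","top"):
    s=arm.snapshot(n); cv2.imwrite(f"pics/{n}0.png",s["img"][:,:,::-1])
    print(n,s["K"],s["dist_coeffs"],s["T"])
    for q in ("tall_puck","short_puck","lane","flap"):
        for d in arm.boxes_of(n,q)[:3]: print(q,d)
st=arm.read_state(); print(st)
E
```

```text
pics
side [[408.48307246   0.         320.00626381]
 [  0.         408.48307246 196.25737817]
 [  0.           0.           1.        ]] [-0.02931946  0.          0.          0.          0.        ] [[ 9.99996574e-01 -1.13800007e-03  2.35719850e-03  5.89753809e+02]
 [-2.59886075e-03 -5.39007074e-01  8.42297228e-01 -7.84481892e+02]
 [ 3.12012360e-04 -8.42300468e-01 -5.39008185e-01  5.32220678e+02]
 [ 0.00000000e+00  0.00000000e+00  0.00000000e+00  1.00000000e+00]]
tall_puck {'point': [526.9, 252.0, 33.7], 'score': 0.66}
short_puck {'point': [494.0, -209.8, 23.7], 'score': 0.78}
short_puck {'point': [588.9, -74.1, 23.7], 'score': 0.46}
lane {'point': [589.4, -74.7, 24.1], 'score': 0.88}
flap {'point': [563.2, -9.8, 43.0], 'score': 0.61}
top [[370.76721361   0.         321.14832657]
 [  0.         370.76721361 201.99870563]
 [  0.           0.           1.        ]] [-0.04980459  0.          0.          0.          0.        ] [[-3.11068873e-03 -9.94112460e-01  1.08308543e-01  4.58283553e+02]
 [-9.99914040e-01  4.47169976e-03  1.23254461e-02 -2.21789884e+00]
 [-1.27372029e-02 -1.0826089
[... 321 characters left out ...]
.4}
{'t': 0.5, 'q': array([-1.32049609,  0.42610754,  0.07388512,  1.60606067, -0.03412085,
        1.1108183 , -0.06709531]), 'joint_vel': array([-3.61674245e-04, -3.52455242e-04, -1.35687839e-03,  9.29670278e-04,
        1.14444007e-03, -8.57152532e-04, -5.72043264e-05]), 'joint_efforts': array([-3.42358398e-03, -9.34844255e+01,  3.65913950e+00, -4.54251480e+01,
       -4.91408492e-02,  1.39181301e-02,  1.06768960e-04]), 'position': array([262.71686496, 621.70236447, 302.63449556]), 'tcp_rot': array([-1.37227817, -0.90970843,  0.90994126]), 'ft_force': array([1.094326  , 0.02530849, 0.63859964]), 'ft_torque': array([-0.0012588 ,  0.04631097,  0.03407801]), 'grip_width': 0.9975487217027152}
```

```bash
python3 - <<'E'
from cell import arm
from scipy.spatial.transform import Rotation as R
print(R.from_rotvec(arm.read_state()["tcp_rot"]).as_matrix().round(3))
E
```

```text
[[ 0.389 -0.    -0.921]
 [ 0.921 -0.     0.389]
 [-0.    -1.     0.   ]]
```

View pics/side0.png

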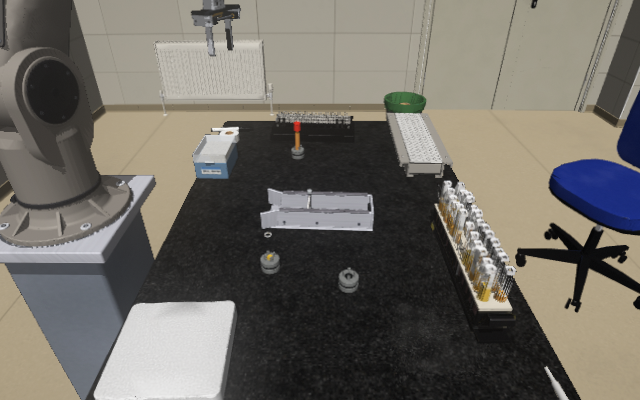

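View pics/top0.png

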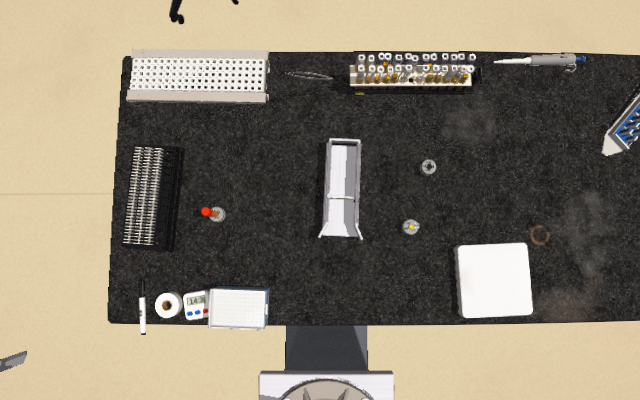

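```bash
cat > h.py <<'E'
from cell import arm
import cv2, numpy as np
from scipy.spatial.transform import Rotation as R
def w(s,u,v,z):
    p=cv2.undistortPoints(np.array([[[u,v]]],float),s["K"],s["dist_coeffs"])[0,0]
    T=s["T"]; d=T[:3,:3]@np.array([p[0],p[1],1]); o=T[:3,3]; return (o+d*(z-o[2])/d[2]).round(1)
def px(s,P):
    Ti=np.linalg.inv(s["T"]); 
    return cv2.projectPoints(np.array(P,float).reshape(-1,1,3),cv2.Rodrigues(Ti[:3,:3])[0],Ti[:3,3],s["K"],s["dist_coeffs"])[0].reshape(-1,2)
def crop(img,x0,y0,x1,y1,k,name):
    cv2.imwrite(name,cv2.resize(img[y0:y1,x0:x1,::-1],None,fx=k,fy=k,interpolation=cv2.INTER_CUBIC))
E
python3 - <<'E'
from h import *
t=arm.snapshot("top");s=arm.snapshot("side")
crop(t["img"],300,130,380,245,5,"pics/a1.png")
crop(t["img"],190,195,240,230,12,"pics/a2.png")
crop(s["img"],255,180,385,240,6,"pics/a3.png")
crop(s["img"],280,115,315,165,12,"pics/a4.png")
E
```

```text
(no output)
```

View pics/a1.png

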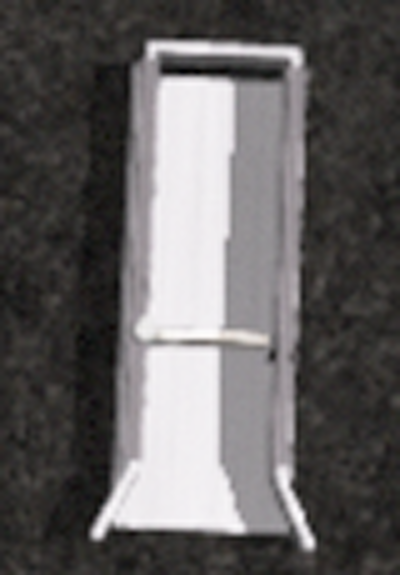

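View pics/a2.png

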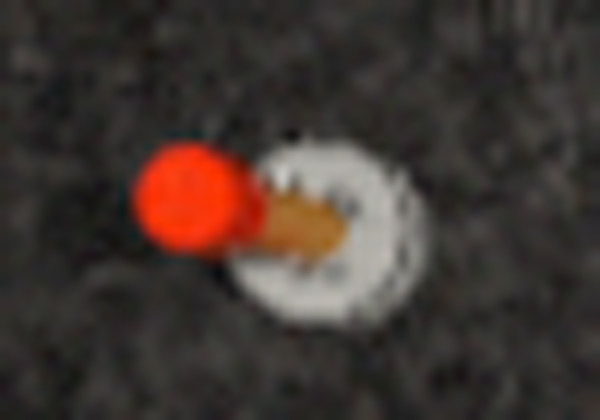

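View pics/a3.png

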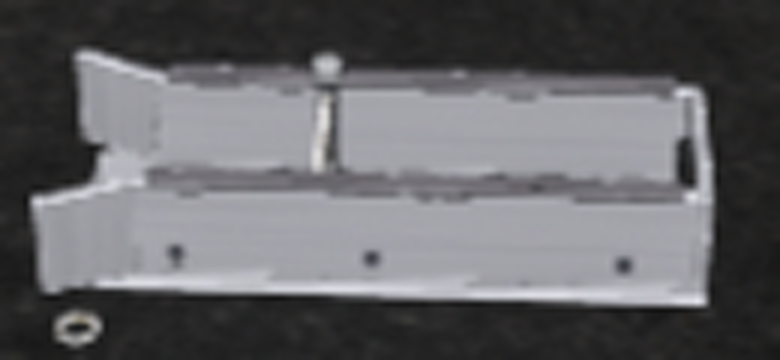

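View pics/a4.png

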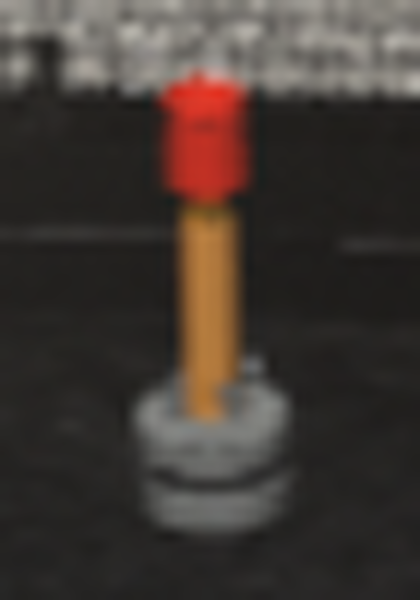

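```bash
cat > fit.py <<'E'
from h import *
from scipy.optimize import least_squares
t=arm.snapshot("top");s=arm.snapshot("side")
f=lambda X,x0,k:x0+(X+.5)/k-.5
tp=[((145,331),(0,31,54)),((268,340),(0,-27,43)),((157,57),(132,32,46)),((290,62),(132,-32,46)),((147,43),(137,37,46)),((303,48),(137,-37,46)),((138,463),(-60,32,46)),((280,467),(-60,-32,46))]
sp=[((326,64),(0,31,52)),((708,303),(137,-37,0)),((706,200),(137,-37,46)),((172,68),(-60,37,46))]
def P(p,L): 
    c,n=np.cos(p[2]),np.sin(p[2]); L=np.array(L,float); return np.c_[p[0]+c*L[:,0]-n*L[:,1],p[1]+n*L[:,0]+c*L[:,1],L[:,2]]
tu=np.array([(f(a[0],300,5),f(a[1],130,5)) for a,_ in tp]); su=np.array([(f(a[0],255,6),f(a[1],180,6)) for a,_ in sp])
r=lambda p,m=3:np.concatenate(([(px(t,P(p,[l for _,l in tp]))-tu).ravel()] if m&1 else [])+([(px(s,P(p,[l for _,l in sp]))-su).ravel()] if m&2 else []))
for m in (1,2,3):
    q=least_squares(r,[560,-38,0],args=(m,),loss="soft_l1",x_scale=[1,1,.01]); print(m,q.x.round(4),q.fun.reshape(-1,2).round(1).tolist())
p=q.x
for n,c,args in(("t",t,(300,130,380,245,5)),("s",s,(255,180,385,240,6))):
    im=c["img"][args[1]:args[3],args[0]:args[2],::-1]; im=cv2.resize(im,None,fx=args[4],fy=args[4],interpolation=cv2.INTER_CUBIC)
    for z in(4,46):
      for y in (-37,-32,32,37):
        a,b=px(c,P(p,[(-60,y,z),(132,y,z)])); g=lambda a:(int((a[0]+.5-args[0])*args[4]),int((a[1]+.5-args[1])*args[4])); cv2.line(im,g(a),g(b),(0,0,255) if z==46 else (0,200,0),1)
    for x,z in((-90,4),(0,43),(132,46)):
        a,b=px(c,P(p,[(x,-32,z),(x,31,z)]));cv2.line(im,g(a),g(b),(255,0,0),1)
    cv2.imwrite(f"pics/ov_{n}.png",im)
# tall puck
print("cap top:",w(t,190+(190.5)/12-.5,195+196.5/12-.5,104),"puck top", w(t,190+(320)/12-.5,195+232/12-.5,24))
print("side cap mid",w(s,280+206/12-.5,115+ 90/12-.5,104), "base", w(s,280+215/12-.5,115+520/12-.5,0))
E
python3 fit.py
```

```text
1 [ 5.638372e+02 -4.055490e+01 -4.800000e-02] [[0.3, -0.1], [0.5, -0.3], [-0.2, -0.2], [0.2, -0.1], [-0.2, 0.5], [-0.2, 0.8], [0.1, -0.4], [-0.6, 0.0]]
2 [ 5.666636e+02 -4.257300e+01 -5.900000e-02] [[0.6, 0.6], [-1.4, 0.0], [0.4, -0.4], [-0.0, -0.0]]
3 [ 5.648081e+02 -4.078540e+01 -5.040000e-02] [[0.4, -0.6], [0.6, -0.7], [0.0, -0.6], [0.5, -0.4], [0.0, 0.0], [0.0, 0.4], [0.2, -0.8], [-0.5, -0.3], [-0.4, 0.2], [-2.3, -0.8], [-0.5, -1.2], [-1.0, -0.3]]
cap top: [526.9 260.1 104. ] puck top [526.6 260.   24. ]
side cap mid [529.1 259.6 104. ] base [528.6 249.4   0. ]
```

View pics/ov_t.png

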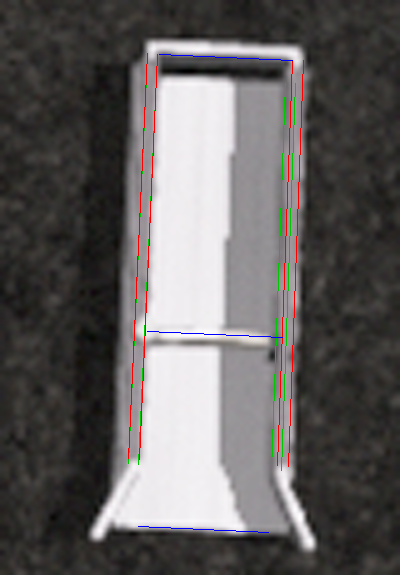

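View pics/ov_s.png

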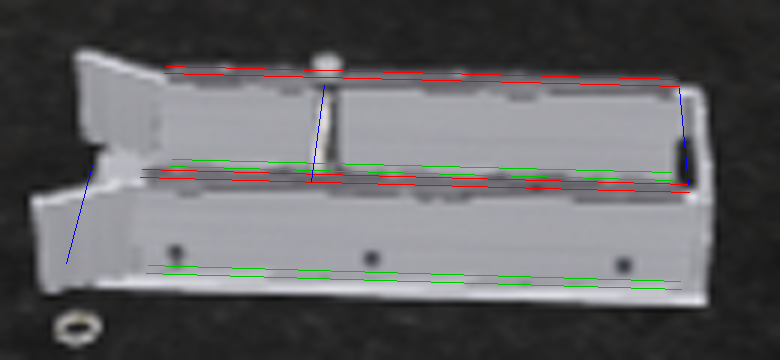

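```bash
cat >> h.py <<'E'
def to(x,y,z,yaw,lane=False):
    st=arm.read_state(); M=R.from_rotvec(st["tcp_rot"])
    if lane:
        c,n=np.cos(-.049),np.sin(-.049); x,y=564.1+c*x-n*y,-40.8+n*x+c*y
    G=R.from_matrix(np.c_[[np.cos(yaw),np.sin(yaw),0],[0,0,-1],[-np.sin(yaw),np.cos(yaw),0]])
    print("t",round(st["t"],2),"pos",st["position"].round(1),"shift cm",(M.inv().apply(np.array([x,y,z])-st["position"])/10).round(2),"turn",(M.inv()*G).as_rotvec(degrees=True).round(1),"f",st["ft_force"].round(2),st["ft_torque"].round(2),"g",st["grip_width"])
E
python3 -c "
from h import *
to(527.5,260,250,-.049)"
```

```text
t 0.7 pos [262.7 621.7 302.7] shift cm [-23.01   5.27 -38.47] turn [-0.  69.9 -0. ] f [ 0.14 -0.23 -0.08] [ 0.02  0.01 -0.03] g 1.0003920283853778
```

>>> servo_tool(
  moves=[
    [[-1.5,0.5,-2.5],[0,5,0],9.4],
    [[-3.5,1,-5.8],[0,11,0],9.4],
    [[-5.5,1.5,-9.2],[0,18,0],9.4],
    [[-7.5,2,-12.5],[0,25,0],9.4],
    [[-9.5,2.5,-15.9],[0,32,0],9.4],
  ],
)

```text
t: 1.12
position: [372.9, 470.8, 277.6]
tcp_rot: [-1.518, -0.475, 0.475]
ft_force: [0.3, 0.8, -0.4]
grip_width: 0.998
```

```bash
python3 -c "
from h import *
to(527.5,260,250,-.049)"
```

```text
t 1.12 pos [372.9 470.8 277.6] shift cm [  0.68   2.75 -26.14] turn [-0.  37.6  0. ] f [ 0.3   0.82 -0.41] [-0.02 -0.09 -0.05] g 0.9984946696299437
```

>>> servo_tool(
  moves=[
    [[0.1,0.6,-4],[0,7,0],9.4],
    [[0.2,1.2,-8],[0,14,0],9.4],
    [[0.3,1.8,-12],[0,21,0],9.4],
    [[0.5,2.3,-16],[0,28,0],9.4],
    [[0.6,2.7,-20],[0,34,0],9.4],
  ],
)

```text
t: 1.53
position: [492.9, 310.5, 250.6]
tcp_rot: [-1.57, -0.01, 0.01]
ft_force: [1.1, -0.5, -0.0]
grip_width: 0.997
```

```bash
python3 -c "
from h import *
to(527.5,260,250,-.049)"
```

```text
t 1.53 pos [492.9 310.5 250.6] shift cm [ 3.39  0.06 -5.09] turn [-0.   3.5  0. ] f [ 1.12 -0.45 -0.05] [-0.01  0.04 -0.01] g 0.9971975951479891
```

>>> servo_tool(
  moves=[
    [[1.5,0,-2.2],[0,2,0],9.4],
    [[2.6,0,-4],[0,3.5,0],9.4],
    [[3.4,0,-5.1],[0,3.5,0],9.4],
    [[3.4,0,-5.1],[0,3.5,0],9.4],
    [[3.4,0,-5.1],[0,3.5,0],9.4],
  ],
)

```text
t: 1.95
position: [527.3, 261.4, 250.7]
tcp_rot: [-1.57, 0.034, -0.034]
ft_force: [-0.9, 0.4, -0.8]
grip_width: 0.998
```

```bash
python3 -c "
from h import *
to(527.5,260,170,-.049)
t=arm.snapshot('top');s=arm.snapshot('side')
crop(t['img'],170,180,250,240,8,'pics/b1.png');crop(s['img'],260,80,340,170,6,'pics/b2.png')
"
```

```text
t 1.95 pos [527.3 261.4 250.7] shift cm [ 0.03  8.07 -0.14] turn [-0.   0.3 -0. ] f [-0.9   0.37 -0.76] [-0.02  0.05 -0.03] g 0.9982691629226458
```

View pics/b2.png

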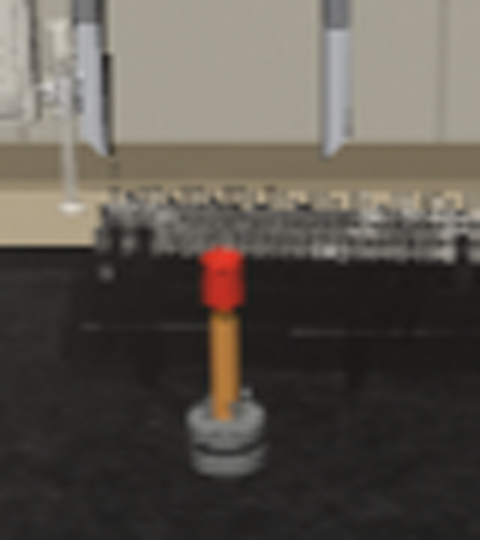

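View pics/b1.png

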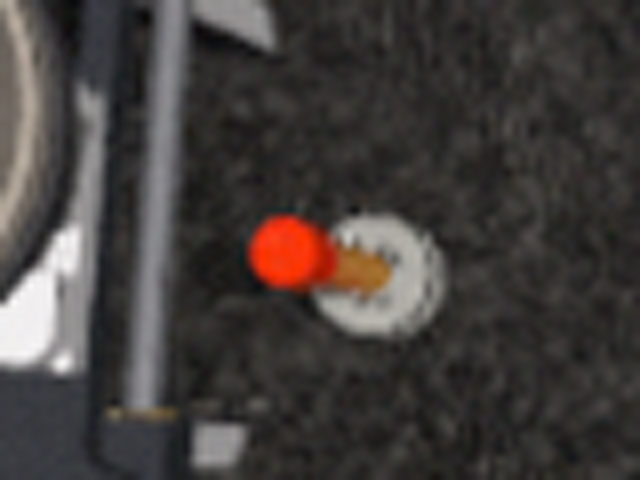

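>>> servo_tool(
  moves=[
    [[0,2.5,-0.1],[0,0.3,0],9.4],
    [[0,5,-0.1],[0,0.3,0],9.4],
    [[0,7,-0.1],[0,0.3,0],9.4],
    [[0,8.0,-0.1],[0,0.3,0],6],
    [[0,8.0,-0.1],[0,0.3,0],4],
  ],
  grip_force=20,
)

```text
t: 2.47
position: [525.7, 261.3, 168.8]
tcp_rot: [-1.572, 0.038, -0.034]
ft_force: [-1.2, 1.0, -0.0]
grip_width: 0.892
```

>>> servo_tool(
  moves=[
    [[0,0,0],[0,0,0],3],
    [[0,0,0],[0,0,0],2.2],
    [[0,0,0],[0,0,0],1.5],
    [[0,0,0],[0,0,0],1.0],
    [[0,0,0],[0,0,0],1.0],
  ],
  grip_force=25,
)

```text
t: 2.88
position: [527.2, 261.0, 171.4]
tcp_rot: [-1.57, 0.036, -0.038]
ft_force: [0.7, 0.2, -0.4]
grip_width: 0.541
```

```bash
python3 -c "
from h import *
to(-130,0,250,-.049,True)"
```

```text
t 2.88 pos [527.2 261.  171.4] shift cm [ -7.89  -7.89 -29.94] turn [-0.   0.1  0. ] f [ 0.69  0.23 -0.38] [-0.04  0.05 -0.01] g 0.5409999273330701
```

Fingers are slow; keep closing.

>>> servo_tool(
  moves=[
    [[0,0,0],[0,0,0],1],
    [[0,0,0],[0,0,0],1],
    [[0,0,0],[0,0,0],1],
    [[0,0,0],[0,0,0],1.0],
    [[0,0,0],[0,0,0],1.0],
  ],
)

```text
t: 3.3
position: [527.0, 260.8, 170.7]
tcp_rot: [-1.571, 0.037, -0.037]
ft_force: [-0.4, 0.2, -1.0]
grip_width: 0.194
```

>>> servo_tool(
  moves=[
    [[0,0,0],[0,0,0],1],
    [[0,0,0],[0,0,0],1],
    [[0,0,0],[0,0,0],1],
    [[0,0,0],[0,0,0],1.0],
    [[0,0,0],[0,0,0],1.0],
  ],
)

```text
t: 3.72
position: [527.0, 260.8, 170.6]
tcp_rot: [-1.571, 0.037, -0.037]
ft_force: [1.5, 0.2, 0.2]
grip_width: 0.193
```

```bash
python3 -c "
from h import *
to(-130,0,250,-.049,True)
t=arm.snapshot('top');s=arm.snapshot('side')
crop(s['img'],260,80,340,170,6,'pics/c2.png')
"
```

```text
t 3.72 pos [527.  260.8 170.6] shift cm [ -7.87  -7.93 -29.93] turn [ 0.   0.1 -0. ] f [1.51 0.21 0.16] [-0.01 -0.02 -0.03] g 0.19299602466859386
```

View pics/c2.png

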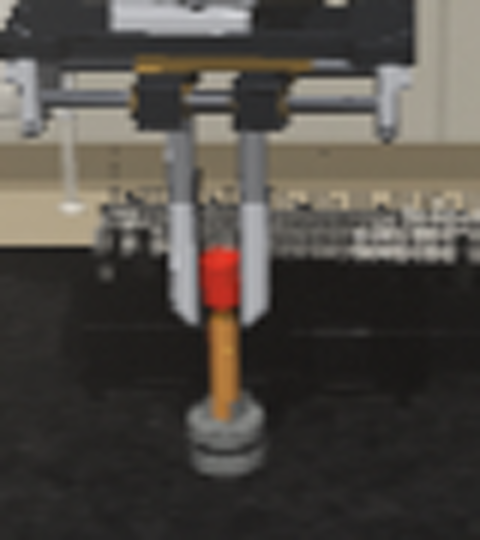

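>>> servo_tool(
  moves=[
    [[0,-1.0,0],[0,0,0],1],
    [[0,-3,0],[0,0,0],1],
    [[-1,-5,-1],[0,0,0],1],
    [[-2,-6.5,-3],[0,0,0],1.0],
    [[-3,-7,-5.5],[0,0,0],1.0],
  ],
)

```text
t: 4.23
position: [494.7, 208.0, 243.1]
tcp_rot: [-1.569, 0.034, -0.037]
ft_force: [0.3, -0.6, -1.8]
grip_width: 0.195
```

>>> servo_tool(
  moves=[
    [[-1,0,-2.8],[0,0,0],1],
    [[-2,0,-5.6],[0,0,0],1],
    [[-3,0,-8.4],[0,0,0],1],
    [[-4,0,-11.2],[0,0,0],1.0],
    [[-4.5,0,-14],[0,0,0],1.0],
  ],
)

```text
t: 4.65
position: [441.6, 68.3, 241.2]
tcp_rot: [-1.57, 0.037, -0.037]
ft_force: [0.3, -0.1, -0.9]
grip_width: 0.196
```

```bash
python3 -c "
from h import *
to(-130,-2,185,-.049,True)"
```

```text
t 4.65 pos [441.6  68.3 241.2] shift cm [ -0.24   5.61 -10.5 ] turn [-0.   0.1 -0. ] f [ 0.25 -0.15 -0.9 ] [-0.07  0.04  0.  ] g 0.1959867878695189
```

>>> servo_tool(
  moves=[
    [[-0.2,0,-2.8],[0,0,0],1],
    [[-0.2,0,-5.4],[0,0,0],1],
    [[-0.2,1,-8],[0,0,0],1],
    [[-0.2,2.5,-9.7],[0,0,0],1.0],
    [[-0.2,4,-10.5],[0,0,0],1.0],
  ],
)

```text
t: 5.07
position: [435.9, -37.5, 201.2]
tcp_rot: [-1.57, 0.038, -0.041]
ft_force: [-0.6, 0.7, -1.8]
grip_width: 0.195
```

>>> servo_tool(
  moves=[
    [[0,1,0],[0,0,0],1],
    [[0,1.3,0],[0,0,0],1],
    [[0,1.3,0],[0,0,0],1],
    [[0,1.3,0],[0,0,0],1.0],
  ],
)

```text
t: 5.4
position: [436.2, -34.5, 188.1]
tcp_rot: [-1.57, 0.036, -0.036]
ft_force: [0.5, -0.3, -0.5]
grip_width: 0.194
```

```bash
python3 -c "
from h import *
to(-60,-2,183,-.049,True)
t=arm.snapshot('top');s=arm.snapshot('side')
crop(t['img'],290,130,390,280,4,'pics/d1.png');crop(s['img'],210,140,390,260,4,'pics/d2.png')
"
```

```text
t 5.4 pos [436.2 -34.5 188.1] shift cm [ 6.81  0.51 -0.22] turn [-0.   0.2 -0. ] f [ 0.5  -0.29 -0.47] [-0.09  0.02 -0.02] g 0.1939904861005622
```

View pics/d2.png

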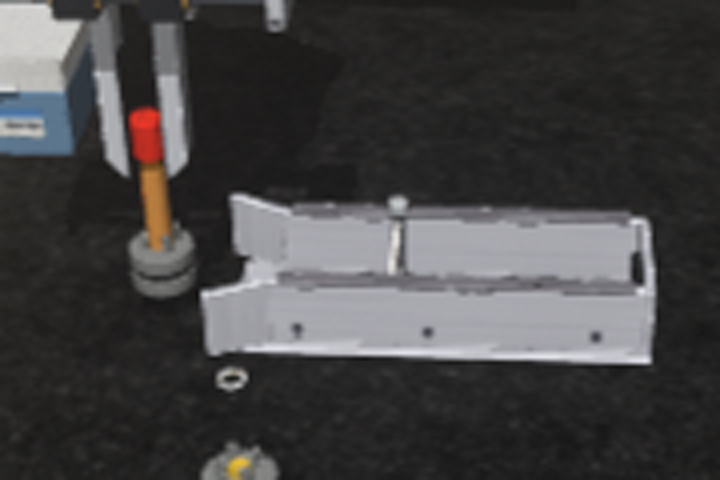

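View pics/d1.png

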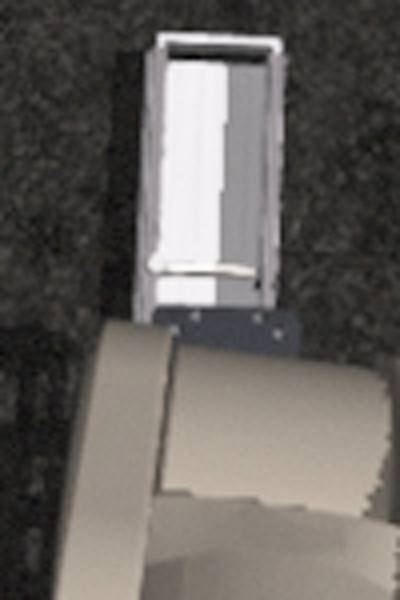

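```bash
python3 -c "
from h import *
s=arm.snapshot('side')
for z in (121.5,17.5,41.5): a=px(s,[436.2,-34.5,z])[0]; print(z,((a+.5-[210,140])*4).round(0))"
```

```text
121.5 [144. 116.]
17.5 [162. 280.]
41.5 [158. 244.]
```

>>> servo_tool(
  moves=[
    [[1.5,0.5,0],[0,0,0],1],
    [[3.2,0.8,-0.1],[0,0,0],1],
    [[5,0.8,-0.2],[0,0,0],1],
    [[6.3,0.8,-0.2],[0,0,0],1],
    [[6.8,0.9,-0.2],[0,0,0],1.0],
  ],
)

```text
t: 5.97
position: [505.7, -40.1, 179.2]
tcp_rot: [-1.571, 0.035, -0.038]
ft_force: [-0.3, -0.3, -0.7]
grip_width: 0.198
```

>>> servo_tool(
  moves=[
    [[0,0.2,0],[0,0,0],1],
    [[0,0.3,0],[0,0,0],1],
    [[0,0.4,0],[0,0,0],1],
    [[0,0.4,0],[0,0,0],1.0],
    [[0,0.4,0],[0,0,0],1.0],
  ],
)

```text
t: 6.38
position: [503.2, -40.4, 174.7]
tcp_rot: [-1.57, 0.037, -0.037]
ft_force: [-0.0, -0.3, -1.6]
grip_width: 0.191
```

```bash
python3 -c "
from h import *
to(100,-2,174,-.049,True)
s=arm.snapshot('side')
crop(s['img'],210,140,390,260,4,'pics/e2.png')
"
```

```text
t 6.38 pos [503.2 -40.4 174.7] shift cm [16.08  0.07  0.03] turn [-0.   0.1 -0. ] f [-0.04 -0.25 -1.61] [-0.11  0.02 -0.01] g 0.19143692776173798
```

View pics/e2.png

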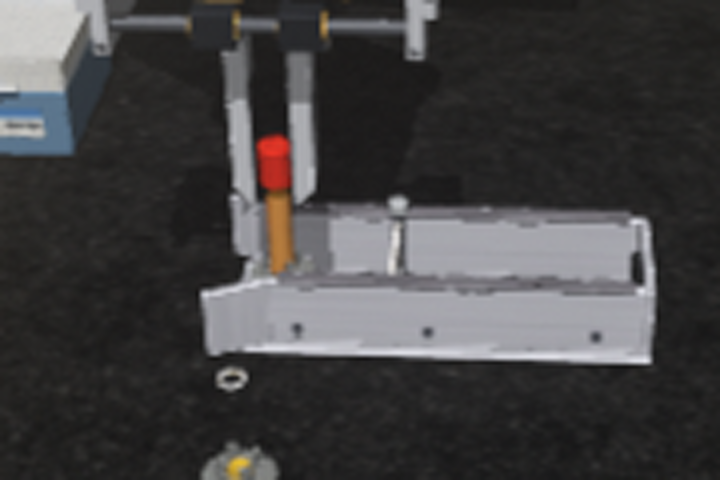

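>>> servo_tool(
  moves=[
    [[0,0.05,0],[0,0,0],1],
    [[0,0.1,0],[0,0,0],1],
    [[0,0.1,0],[0,0,0],1],
  ],
)

```text
t: 6.68
position: [504.1, -40.5, 174.5]
tcp_rot: [-1.57, 0.037, -0.038]
ft_force: [-3.8, 0.1, 15.8]
grip_width: 0.192
```

>>> servo_tool(
  moves=[
    [[0,0.05,0],[0,0,0],1],
    [[0,0.05,0],[0,0,0],1],
    [[0,0.05,0],[0,0,0],1],
  ],
)

```text
t: 6.93
position: [504.4, -40.5, 174.3]
tcp_rot: [-1.57, 0.036, -0.039]
ft_force: [-4.7, 0.5, 23.6]
grip_width: 0.191
```

>>> servo_tool(
  moves=[
    [[0,-0.05,0],[0,0,0],1],
    [[0,-0.1,0],[0,0,0],1],
    [[0,-0.1,0],[0,0,0],1],
    [[0,-0.1,0],[0,0,0],1],
  ],
)

```text
t: 7.27
position: [503.9, -40.4, 174.4]
tcp_rot: [-1.57, 0.037, -0.037]
ft_force: [-1.5, -0.1, 7.6]
grip_width: 0.191
```

```bash
python3 -c "
from h import *
to(100,-2,174,-.049,True)"
```

```text
t 7.27 pos [503.9 -40.4 174.4] shift cm [16.02  0.05  0.03] turn [-0.   0.1  0. ] f [-1.53 -0.07  7.56] [-0.03  0.4   0.06] g 0.19109004098951124
```

>>> servo_tool(
  moves=[
    [[0.5,0,0],[0,0,0],1],
    [[1.2,0,0],[0,0,0],1],
    [[2,0,0],[0,0,0],1],
    [[2.8,0,0],[0,0,0],1],
    [[3.5,0,0],[0,0,0],1],
  ],
)

```text
t: 7.68
position: [538.4, -42.1, 174.2]
tcp_rot: [-1.57, 0.038, -0.036]
ft_force: [-6.0, 1.1, 8.0]
grip_width: 0.212
```

>>> servo_tool(
  moves=[
    [[0.8,0,0],[0,0,0],1],
    [[1.6,0,0],[0,0,0],1],
    [[2.4,0,0],[0,0,0],1],
    [[3.2,0,0],[0,0,0],1],
    [[4,0,0],[0,0,0],1],
  ],
)

```text
t: 8.1
position: [577.8, -44.0, 174.0]
tcp_rot: [-1.57, 0.04, -0.035]
ft_force: [-9.3, 0.3, 11.3]
grip_width: 0.217
```

```bash
python3 -c "
from h import *
to(100,-2,174,-.049,True)
s=arm.snapshot('side')
crop(s['img'],210,140,390,260,4,'pics/f2.png')
"
```

```text
t 8.1 pos [577.8 -44.  174. ] shift cm [ 8.61 -0.03  0.04] turn [-0.   0.1 -0.2] f [-9.27  0.26 11.26] [0.07 2.85 0.07] g 0.21680993632740875
```

View pics/f2.png

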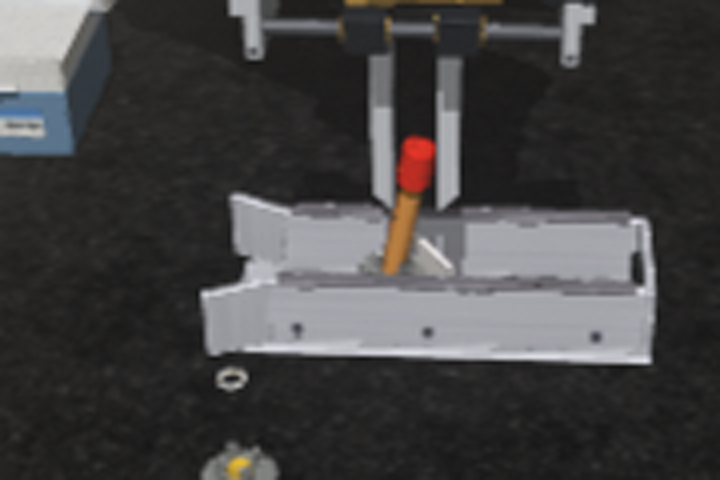

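>>> servo_tool(
  moves=[
    [[-0.3,0,0],[0,0,0],1],
    [[-0.6,0,0],[0,0,0],1],
    [[-1,0,0],[0,0,0],1],
    [[-1.2,0,0],[0,0,0],1],
    [[-1.2,0,0],[0,0,0],1],
  ],
  grip_force=60,
)

```text
t: 8.57
position: [565.9, -43.4, 174.0]
tcp_rot: [-1.57, 0.038, -0.037]
ft_force: [-1.4, -0.4, -1.6]
grip_width: 0.194
```

```bash
python3 -c "
from h import *
to(100,-2,174,-.049,True)
s=arm.snapshot('side')
crop(s['img'],210,140,390,260,4,'pics/g2.png')
"
```

```text
t 8.57 pos [565.9 -43.4 174. ] shift cm [ 9.81 -0.    0.04] turn [-0.   0.1 -0. ] f [-1.39 -0.44 -1.57] [-0.24  0.35  0.02] g 0.19398809651165916
```

View pics/g2.png

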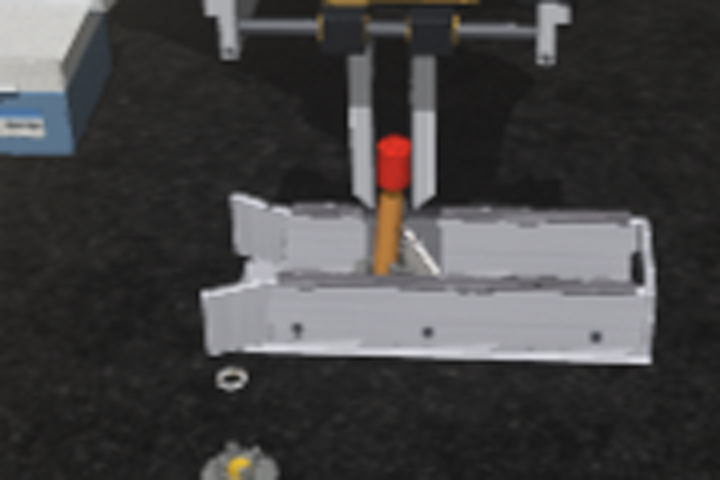

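>>> servo_tool(
  moves=[
    [[-0.2,0,0],[0,0,0],1],
    [[-0.4,0,0],[0,0,0],1],
    [[-0.5,0,0],[0,0,0],1],
  ],
)

```text
t: 8.87
position: [561.4, -43.2, 174.2]
tcp_rot: [-1.571, 0.037, -0.037]
ft_force: [-0.6, -0.3, -1.7]
grip_width: 0.187
```

```bash
python3 -c "
from h import *
to(100,-2,174,-.049,True)
s=arm.snapshot('side')
crop(s['img'],270,150,340,220,8,'pics/g3.png')
p=arm.read_state()['position']
for z in (108,85,28): a=px(s,[p[0],p[1],z])[0]; print(z,((a+.5-[270,150])*8).round(0))
"
```

```text
t 8.87 pos [561.4 -43.2 174.2] shift cm [10.25  0.02  0.04] turn [ 0.   0.1 -0. ] f [-0.57 -0.25 -1.68] [-0.29  0.29 -0.04] g 0.18701976788002025
108 [287. 212.]
85 [289. 288.]
28 [293. 466.]
```

View pics/g3.png

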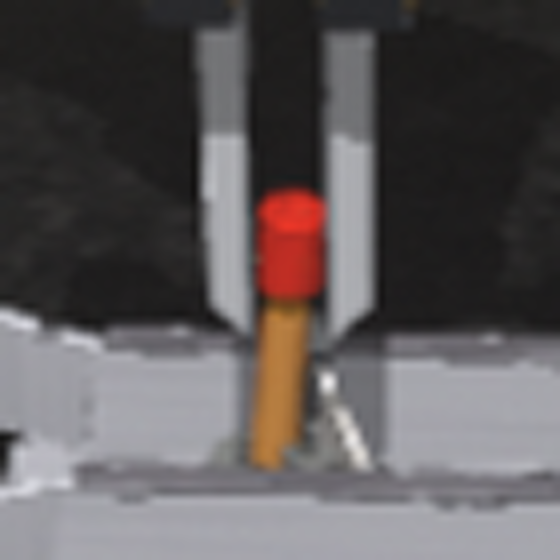

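>>> servo_tool(
  moves=[
    [[-0.6,0,0],[0,0,0],1],
    [[-1.3,0,0],[0,0,0],1],
    [[-2.1,0,0],[0,0,0],1],
    [[-2.7,0,0],[0,0,0],1],
    [[-2.7,0,0],[0,0,0],1],
  ],
)

```text
t: 9.33
position: [533.3, -41.9, 174.2]
tcp_rot: [-1.57, 0.038, -0.037]
ft_force: [-0.2, 0.0, -1.4]
grip_width: 0.192
```

>>> servo_tool(
  moves=[
    [[0,0,0],[0,0,0],2.2],
    [[0,0,0],[0,0,0],2.6],
    [[0,0,0],[0,0,0],2.8],
    [[0,0,0],[0,0,0],3.2],
    [[0,0,0],[0,0,0],3.2],
  ],
)

```text
t: 9.75
position: [534.9, -41.9, 174.1]
tcp_rot: [-1.571, 0.037, -0.037]
ft_force: [0.0, 1.1, -0.2]
grip_width: 0.343
```

```bash
python3 -c "
from h import *
to(100,-2,174,-.049,True)
s=arm.snapshot('side')
crop(s['img'],250,150,340,220,8,'pics/g4.png')
p=arm.read_state()['position']
for z in (108,85,28): a=px(s,[p[0],p[1],z])[0]; print(z,((a+.5-[250,150])*8).round(0))
"
```

```text
t 9.75 pos [534.9 -41.9 174.1] shift cm [1.291e+01 1.000e-02 3.000e-02] turn [ 0.   0.1 -0. ] f [ 0.02  1.1  -0.17] [-0.03  0.08 -0.02] g 0.3434205426003006
108 [346. 210.]
85 [349. 286.]
28 [357. 463.]
```

View pics/g4.png

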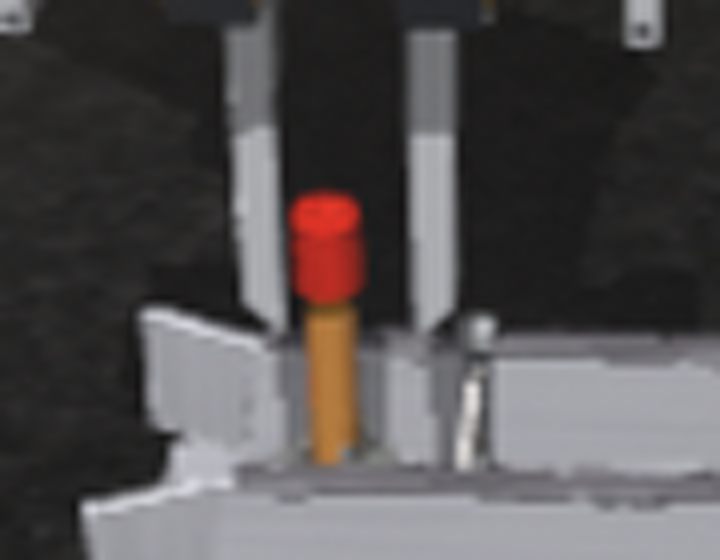

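>>> servo_tool(
  moves=[
    [[-0.3,0,0],[0,0,0],3.2],
    [[-0.5,0,0],[0,0,0],3.2],
    [[-0.5,0,0],[0,0,0],2],
    [[-0.5,0,0],[0,0,0],1],
    [[-0.5,0,0],[0,0,0],1],
  ],
  grip_force=60,
)

```text
t: 10.22
position: [529.7, -41.7, 174.2]
tcp_rot: [-1.57, 0.037, -0.037]
ft_force: [-0.2, 0.8, 0.1]
grip_width: 0.19
```

>>> servo_tool(
  moves=[
    [[0,0,0],[0,0,0],1],
    [[0,0,0],[0,0,0],1],
    [[0,0,0],[0,0,0],1],
  ],
)

```text
t: 10.47
position: [529.8, -41.7, 174.1]
tcp_rot: [-1.571, 0.037, -0.037]
ft_force: [0.3, 0.0, -1.6]
grip_width: 0.187
```

```bash
python3 -c "
from h import *
to(100,-2,174,-.049,True)
s=arm.snapshot('side')
crop(s['img'],250,150,340,220,8,'pics/g5.png')
p=arm.read_state()['position']
for z in (108,85,28): a=px(s,[p[0],p[1],z])[0]; print(z,((a+.5-[250,150])*8).round(0))
"
```

```text
t 10.47 pos [529.8 -41.7 174.1] shift cm [1.343e+01 1.000e-02 3.000e-02] turn [ 0.   0.1 -0. ] f [ 0.3   0.03 -1.59] [-0.01  0.04  0.02] g 0.18729726898878468
108 [327. 210.]
85 [330. 285.]
28 [338. 463.]
```

View pics/g5.png

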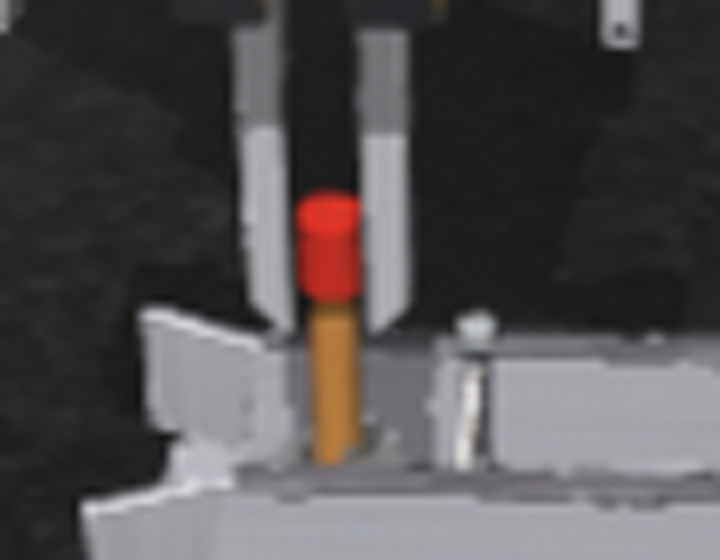

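>>> servo_tool(
  moves=[
    [[0.3,0.02,0],[0,0,0],1],
    [[0.8,0.02,0],[0,0,0],1],
    [[1.4,0.02,0],[0,0,0],1],
    [[2,0.02,0],[0,0,0],1],
    [[2.6,0.02,0],[0,0,0],1],
  ],
)

```text
t: 10.93
position: [555.2, -43.0, 174.2]
tcp_rot: [-1.57, 0.039, -0.035]
ft_force: [-6.3, 0.1, 7.7]
grip_width: 0.195
```

```bash
python3 -c "
from h import *
to(100,-2,174,-.049,True)
s=arm.snapshot('side')
crop(s['img'],260,150,350,220,8,'pics/g6.png')
p=arm.read_state()['position']
for z in (108,85,28): a=px(s,[p[0],p[1],z])[0]; print(z,((a+.5-[260,150])*8).round(0))
"
```

```text
t 10.93 pos [555.2 -43.  174.2] shift cm [ 1.088e+01 -1.000e-02  4.000e-02] turn [-0.   0.1 -0.1] f [-6.29  0.08  7.74] [0.03 1.79 0.01] g 0.19504996878303407
108 [349. 212.]
85 [351. 287.]
28 [356. 465.]
```

View pics/g6.png

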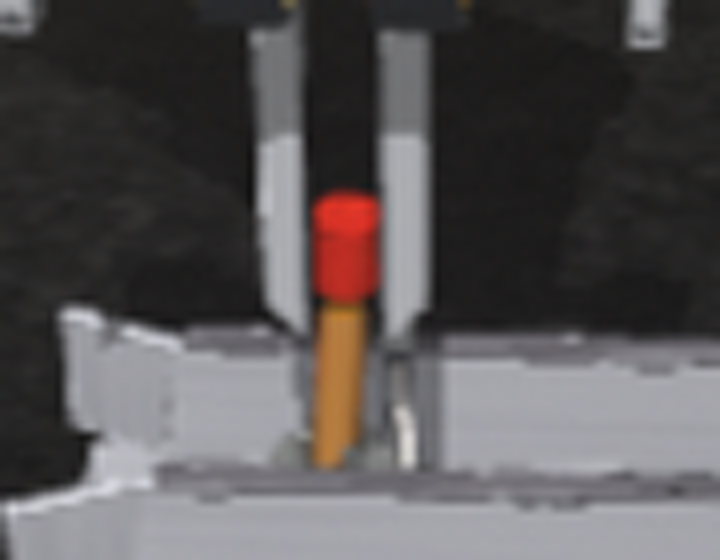

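>>> servo_tool(
  moves=[
    [[-0.1,-0.03,0],[0,0,-1],1],
    [[-0.2,-0.05,0],[0,0,-2],1],
    [[-0.4,-0.06,0],[0,0,-3.5],1],
    [[-0.5,-0.06,0],[0,0,-4.5],1],
    [[-0.5,-0.06,0],[0,0,-4.5],1],
  ],
)

```text
t: 11.4
position: [549.8, -42.7, 174.5]
tcp_rot: [-1.571, -0.025, -0.1]
ft_force: [-0.6, 0.1, -1.6]
grip_width: 0.192
```

```bash
cat > look.py <<'E'
from h import *
import sys
to(100,-2,174,-.049,True)
s=arm.snapshot('side')
st=arm.read_state();p=st['position'];M=R.from_rotvec(st['tcp_rot']);g=p+M.apply([0,78,0])
u0=int(px(s,g)[0][0])-45
crop(s['img'],u0,150,u0+90,220,8,sys.argv[1])
for z in (108,85,28): a=px(s,[g[0],g[1],z])[0]; print(z,((a+.5-[u0,150])*8).round(0))
q=g-[564.1,-40.8,0];c,n=np.cos(-.049),np.sin(-.049);print('grasp lane',[(c*q[0]+n*q[1]).round(1),(-n*q[0]+c*q[1]).round(1),g[2].round(1)])
E
python3 look.py pics/g7.png
```

```text
t 11.4 pos [549.8 -42.7 174.5] shift cm [11.38  0.96  0.04] turn [-0.   0.1  4.6] f [-0.62  0.12 -1.57] [-0.18  0.48 -0.07] g 0.19158486176385756
108 [364. 212.]
85 [366. 287.]
28 [370. 465.]
grasp lane [np.float64(-7.7), np.float64(-2.5), np.float64(96.9)]
```

View pics/g7.png

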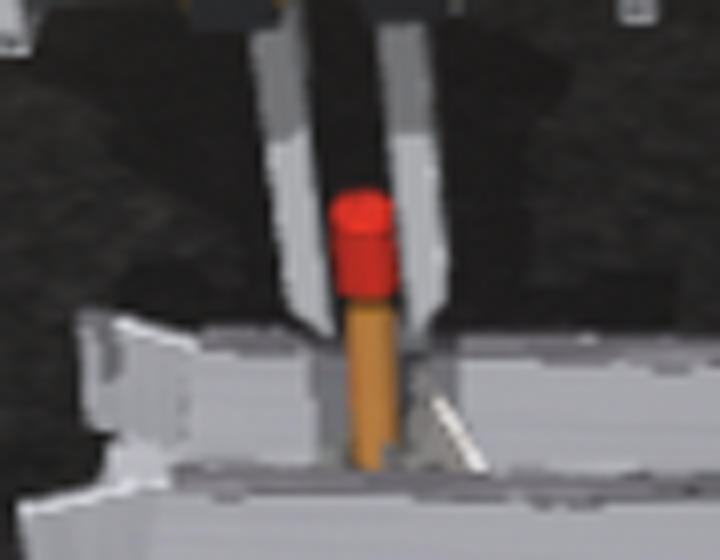

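>>> servo_tool(
  moves=[
    [[0.5,0.04,0],[0,0,0],1],
    [[1,0.08,0],[0,0,0],1],
    [[1.5,0.12,0],[0,0,0],1],
    [[2,0.16,0],[0,0,0],1],
    [[2.5,0.2,0],[0,0,0],1],
  ],
)

```text
t: 11.87
position: [576.5, -44.0, 174.4]
tcp_rot: [-1.572, -0.024, -0.099]
ft_force: [-1.4, -1.3, -0.7]
grip_width: 0.191
```

```bash
python3 look.py pics/g8.png
```

```text
t 11.87 pos [576.5 -44.  174.4] shift cm [8.71 0.73 0.05] turn [0.  0.1 4.5] f [-1.37 -1.26 -0.69] [-0.31  0.72 -0.  ] g 0.1913598654911561
108 [364. 214.]
85 [365. 290.]
28 [366. 468.]
grasp lane [np.float64(19.6), np.float64(-2.5), np.float64(96.8)]
```

View pics/g8.png

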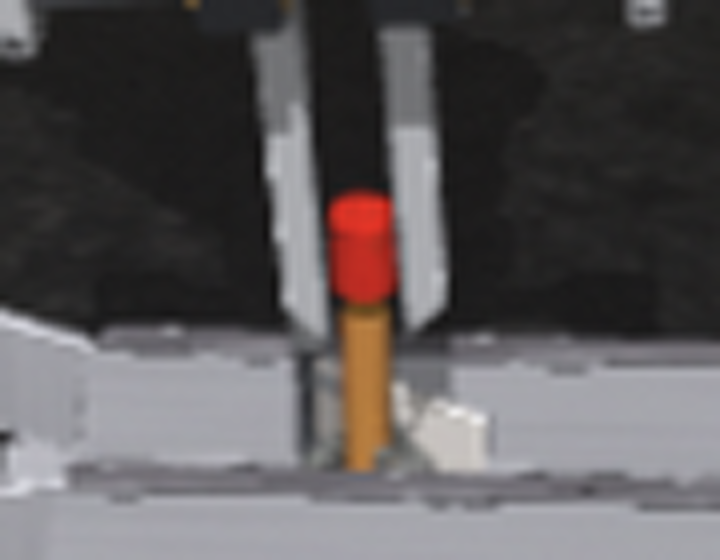

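>>> servo_tool(
  moves=[
    [[0.5,0.04,0],[0,0,0],1],
    [[1,0.08,0],[0,0,0],1],
    [[1.5,0.12,0],[0,0,0],1],
    [[2,0.16,0],[0,0,0],1],
    [[2.5,0.2,0],[0,0,0],1],
  ],
)

```text
t: 12.33
position: [601.4, -45.0, 174.5]
tcp_rot: [-1.571, -0.025, -0.099]
ft_force: [-1.0, -1.3, -1.1]
grip_width: 0.188
```

```bash
python3 look.py pics/g9.png
```

```text
t 12.33 pos [601.4 -45.  174.5] shift cm [6.23 0.55 0.03] turn [-0.   0.1  4.5] f [-0.99 -1.35 -1.11] [-0.32  0.5   0.05] g 0.18848960655666938
108 [372. 216.]
85 [371. 292.]
28 [369. 470.]
grasp lane [np.float64(44.5), np.float64(-2.3), np.float64(96.9)]
```

View pics/g9.png

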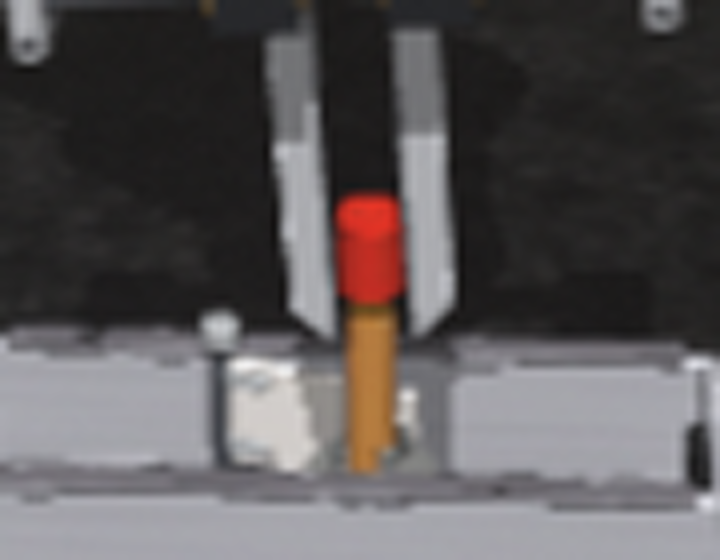

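>>> servo_tool(
  moves=[
    [[0.5,0.06,0],[0,0,0],1],
    [[1,0.1,0],[0,0,0],1],
    [[1.5,0.14,0],[0,0,0],1],
    [[2,0.18,0],[0,0,0],1],
    [[2.5,0.22,0],[0,0,0],1],
  ],
)

```text
t: 12.8
position: [626.6, -46.2, 174.3]
tcp_rot: [-1.571, -0.025, -0.099]
ft_force: [1.0, 0.2, -1.6]
grip_width: 0.19
```

>>> servo_tool(
  moves=[
    [[0.5,0.04,0],[0,0,0],1],
    [[1,0.08,0],[0,0,0],1],
    [[1.5,0.12,0],[0,0,0],1],
    [[2,0.16,0],[0,0,0],1],
    [[2.5,0.2,0],[0,0,0],1],
  ],
)

```text
t: 13.22
position: [651.4, -47.4, 174.2]
tcp_rot: [-1.571, -0.025, -0.099]
ft_force: [0.8, -0.1, -1.2]
grip_width: 0.19
```

```bash
python3 look.py pics/g10.png
```

```text
t 13.22 pos [651.4 -47.4 174.2] shift cm [1.24 0.12 0.03] turn [-0.   0.1  4.5] f [ 0.84 -0.1  -1.25] [-0.09  0.26 -0.  ] g 0.19033987385586207
108 [372. 221.]
85 [368. 296.]
28 [360. 475.]
grasp lane [np.float64(94.5), np.float64(-2.2), np.float64(96.5)]
```

View pics/g10.png

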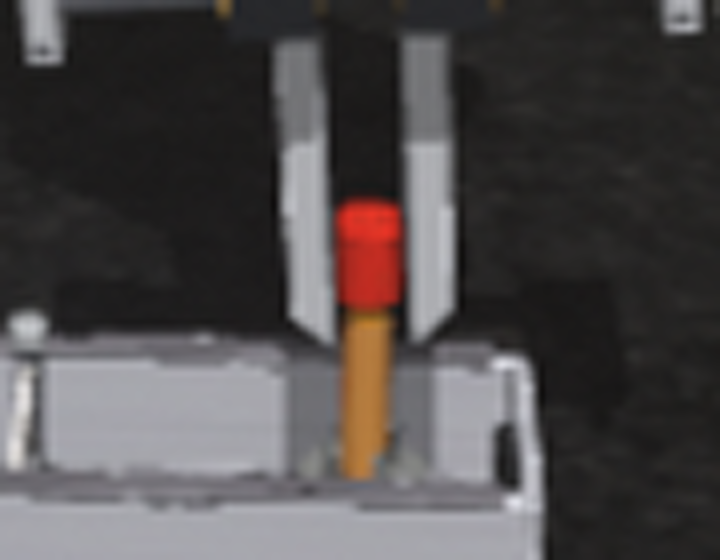

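>>> servo_tool(
  moves=[
    [[0.2,0.04,0],[0,0,0],1],
    [[0.3,0.05,0],[0,0,0],1],
    [[0.3,0.05,0],[0,0,0],1],
  ],
)

```text
t: 13.52
position: [654.0, -47.6, 173.9]
tcp_rot: [-1.571, -0.024, -0.099]
ft_force: [-0.2, 0.2, -1.5]
grip_width: 0.191
```

>>> servo_tool(
  moves=[
    [[0,0.03,0],[0,0,0],1],
    [[0,0.04,0],[0,0,0],1],
    [[0,0.04,0],[0,0,0],1],
  ],
)

```text
t: 13.77
position: [653.8, -47.6, 173.6]
tcp_rot: [-1.571, -0.024, -0.099]
ft_force: [0.5, -0.8, -1.0]
grip_width: 0.189
```

>>> servo_tool(
  moves=[
    [[0,0.03,0],[0,0,0],1],
    [[0,0.06,0],[0,0,0],1],
    [[0,0.06,0],[0,0,0],1],
  ],
)

```text
t: 14.02
position: [654.2, -47.6, 173.3]
tcp_rot: [-1.571, -0.025, -0.099]
ft_force: [0.4, 0.1, 2.1]
grip_width: 0.194
```

>>> servo_tool(
  moves=[
    [[0,0.03,0],[0,0,0],1],
    [[0,0.06,0],[0,0,0],1],
    [[0,0.06,0],[0,0,0],1],
  ],
)

```text
t: 14.27
position: [654.6, -47.6, 173.1]
tcp_rot: [-1.571, -0.026, -0.1]
ft_force: [-1.2, 0.7, 9.7]
grip_width: 0.19
```

>>> servo_tool(
  moves=[
    [[0,-0.04,0],[0,0,0],1],
    [[0,-0.04,0],[0,0,0],2.1],
    [[0,-0.04,0],[0,0,0],2.6],
    [[0,-0.04,0],[0,0,0],3.2],
    [[0,-0.04,0],[0,0,0],4],
  ],
)

```text
t: 14.68
position: [653.9, -47.6, 172.6]
tcp_rot: [-1.572, -0.024, -0.099]
ft_force: [-0.6, 0.4, -0.3]
grip_width: 0.376
```

>>> servo_tool(
  moves=[
    [[0,0,0],[0,0,0],4.5],
    [[0,0,0],[0,0,0],5],
    [[0,0,0],[0,0,0],5],
    [[0,0,0],[0,0,0],5],
  ],
)

```text
t: 15.02
position: [654.0, -47.6, 172.8]
tcp_rot: [-1.572, -0.024, -0.099]
ft_force: [-0.9, 0.0, -0.2]
grip_width: 0.531
```

```bash
python3 look.py pics/g11.png
```

```text
t 15.02 pos [654.  -47.6 172.8] shift cm [ 0.99 -0.05  0.03] turn [-0.   0.1  4.5] f [-0.95  0.01 -0.22] [-0.02  0.13 -0.01] g 0.5309614784515737
108 [371. 221.]
85 [367. 297.]
28 [358. 475.]
grasp lane [np.float64(96.3), np.float64(-2.3), np.float64(95.0)]
```

View pics/g11.png

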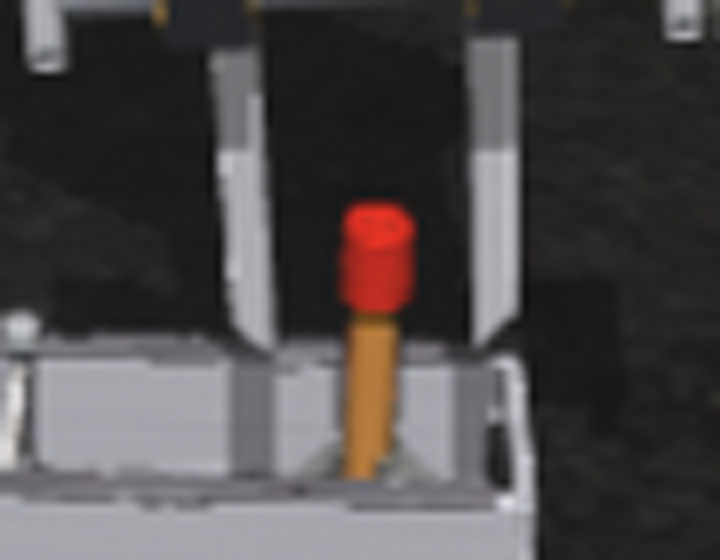

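Upright and free. Retreat straight up, then away.

>>> servo_tool(
  moves=[
    [[0.1,-1.5,0],[0,0,0],5],
    [[0.3,-4,0],[0,0,0],5],
    [[0.55,-7,0],[0,0,0],5],
    [[0.8,-10,0],[0,0,0],5],
    [[0.9,-11.5,0],[0,0,0],5],
  ],
)

```text
t: 15.48
position: [654.8, -48.0, 291.7]
tcp_rot: [-1.571, -0.027, -0.102]
ft_force: [0.1, -1.3, 0.5]
grip_width: 0.53
```

>>> servo_tool(
  moves=[
    [[-1,-1,2.5],[0,0,0],5],
    [[-3,-1,5.5],[0,0,0],5],
    [[-5,-1,9],[0,0,0],5],
    [[-6,-1,12.5],[0,0,0],5],
    [[-7,-1,16],[0,0,0],5],
  ],
)

```text
t: 15.9
position: [590.0, 116.9, 292.9]
tcp_rot: [-1.571, -0.024, -0.099]
ft_force: [2.0, -0.0, -0.1]
grip_width: 0.534
```

>>> servo_tool(
  moves=[
    [[0,0,3.5],[0,0,0],5],
    [[0,0,6],[0,0,0],5],
    [[0,0,7],[0,0,0],5],
    [[0,0,7],[0,0,0],5],
    [[0,0,7],[0,0,0],5],
  ],
)

```text
t: 16.32
position: [594.4, 184.8, 292.5]
tcp_rot: [-1.572, -0.024, -0.099]
ft_force: [0.1, -1.2, 0.5]
grip_width: 0.533
```

```bash
python3 - <<'E'
from h import *
t=arm.snapshot('top');s=arm.snapshot('side')
a=cv2.resize(t['img'][120:260,290:440,::-1],None,fx=3,fy=3);b=cv2.resize(s['img'][140:300,250:400,::-1],None,fx=2.5,fy=2.5)
cv2.imwrite('pics/z1.png',a);cv2.imwrite('pics/z2.png',b);to(0,0,200,0)
for c in('top','side'):
  for q in('tall_puck','short_puck','flap'):print(c,q,arm.boxes_of(c,q)[:1])
E
```

```text
t 16.42 pos [594.6 183.5 292.7] shift cm [-59.02   4.66 -21.27] turn [ 0.1 -2.8  4.5] f [ 0.65 -0.59  0.22] [-0.04  0.12  0.02] g 0.5381710549833317
top tall_puck [{'point': [653.8, -47.3, 30.9], 'score': 0.57}]
top short_puck []
top flap [{'point': [566.9, -27.2, 35.5], 'score': 0.61}]
side tall_puck [{'point': [657.6, -52.4, 75.2], 'score': 0.78}]
side short_puck [{'point': [495.4, -210.3, 20.6], 'score': 0.93}]
side flap [{'point': [660.1, -52.5, 73.8], 'score': 0.44}]
```

View pics/z1.png

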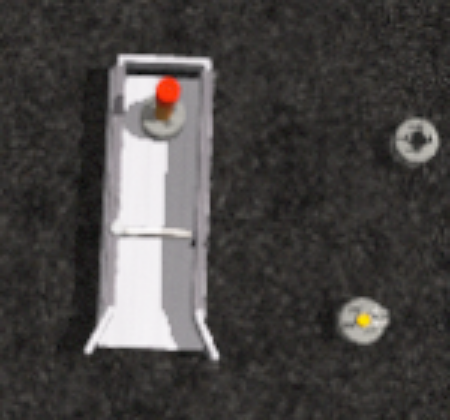

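View pics/z2.png

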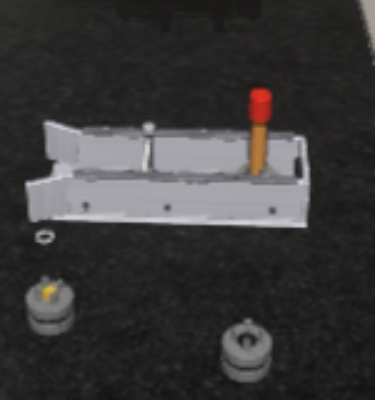

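```bash
python3 -c "
from cell import arm
print(arm.sign_off())"
```

```text
the job is handed in; nothing more can be done
None
```

The tall tube's puck is in the sample lane behind the shut flap, standing upright and released. I signed off at about 16.4 s of the 42 s allowed; no verdict came back.

**What I did:** I gripped the cap, took the puck in through the open front of the lane, set it on the floor and pushed it through the flap. I then let go, lifted clear and moved the arm away.

**What went wrong and how I fixed it:**
- **First push:** I pressed down too hard with too soft a grip, and the tube leaned forward by roughly 10°. I backed out to before the flap, let the puck stand up by itself, and gripped again at 60 N.
- **Second push:** it began to lean again, by about 4.5°. I tilted the hand to level the puck and eased off the pressure, and it stayed upright from there.
- **Puck height:** with so little pressure, the puck may have ridden up to about 1 mm above the lane floor during the last part of the push. I pressed it down to firm contact with the floor before letting go.

**Last checks:**
- **Puck position:** both cameras show the tube upright at about lane x = 0.09–0.10, past the 0.08 needed to clear the flap.
- **Flap:** it lies straight across the lane, as it did at the start.
- **Short puck:** the side camera puts it within 2 mm of where it started. The detector missed it in the last top picture, where it is plainly visible.
- **Detector error:** in the side picture the flap detection landed on the tube, so I judged the flap from the pictures and the top camera.
- **Forces:** the highest wrist reading I saw was about 24 N.

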